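# Turn the canister's keyed lid onto its pin and press it home

## Task

The lid of the coral canister on the top tier of the shelf is sitting up because its rim notch is not over the pin. With a fingertip against the tab on the lid, push the lid round until the notch is over the pin, then press the lid down fully home and let go. Do not pinch the tab, do not lift or shove the canister, and leave the other things on the shelf as they are.

Things in the scene. Friction and masses are not known exactly. Their poses are not given: they have to be found in the camera images.
- shelf: Fixed three-tier stepped shelf of grey moulded plastic, 500 mm wide (its y), 350 mm deep (its x, from -190 to +160 mm). Deck tops 50, 100 and 150 mm above the table. The highest tier (160 mm deep, its middle at x = -110 mm) is on the robot's side; the two lower tiers step down away from the robot. Origin: at table height, midway across its width.
- canister: Loose upright coral canister on the top tier, round, 108 mm diameter, 70 mm high without lid, 0.75 to 0.95 kg; slides if pushed sideways with over 3 N. Origin: centre of its underside, on the lid's turning axis, z up. Its +x points to the pin: there a rib 14 mm wide runs up the outside wall (63 mm from the axis, seen from above past the lid); the pin stands on the rim beside it.
- pin_top (a point): Top of the upright steel pin on the canister's rim: 7 mm diameter, round top, 47 mm from the canister's axis, 76.5 mm above the canister's underside. Hidden under the lid at the start; the rib shows where it is.
- lid (a joint): Turn of the lid about the canister's axis, rad, counter-clockwise from above positive; 0 when the notch is exactly over the pin. Starts between -2.0 and -0.8 (short way: counter-clockwise); stops at -2.8 and 2.8. Light friction (0.04 N m, about 1.2 N at the tab); stays where it is left. The notch clears the pin within about 0.07 rad either side of 0.
- plug (a joint): How far the lid has gone down into the canister, m: 0 = up (as at the start), 0.007 = fully home. A snug seal: it needs about 2 N straight down, stays where it is left, and can go down at most about 2 mm (until it meets the pin) while the notch is off the pin. The lid cannot come off.
- lid_notch (a point): Middle of the notch in the lid's rim, on the lid's top face, 47 mm from the axis; open outwards, about 14 mm wide, 13 mm deep. The lid is a coral disc, 106 mm diameter, 8 mm thick; its flat top face is 86 mm above the canister's underside when up, 79 mm when home. The face from the axis towards the notch is free for pressing.
- lid_tab (a point): The upright tab on the lid, diametrically opposite the notch: a radial fin from 21 to 47 mm from the axis, 10 mm thick, 22 mm high above the lid's top face. This point is in its middle: 34 mm from the axis, 10 mm above the lid's top face.
- tab_left: One cheek of the tab: the side face of the fin that looks clockwise (seen from above), the one to push against to turn the lid counter-clockwise. Part of the lid; origin on the lid's axis at its underside, turning with it. The face is 22 mm long and lies 8 to 26 mm above the lid's underside.
- tab_right: The other cheek of the tab, on the side face that looks counter-clockwise; otherwise the same.
- maple_cylinder: Bystander: loose ribbed maple cylinder, 44 mm diameter, 70 mm high, on the top tier beside the canister. Origin: centre of its underside.
- glass_egg: Bystander: loose frosted glass egg with a flat foot, 47 mm diameter, 60 mm high, on the top tier on the canister's other side (these two may be swapped). Origin: centre of its underside.
- spinning_top: Bystander: loose chrome spinning top on a flat foot, 48 mm diameter, 50 mm high, on the middle tier. Origin: centre of its underside.
- pop_disc: Bystander: loose teal silicone pop disc, 76 mm diameter, 14 mm high, on the lowest tier. Origin: centre of its underside.
Mind the look-alikes: they are no part of the job. What is meant by the canister is not yellow, and is the larger of those in its own colour.

How it is judged (in metres and radians):
On the way, in this order (a step that is already met when the one before it is completed fails the run):
1. the lid is turned until its notch is over the pin (within 0.12 rad) while it is still up (down less than 4 mm) (value of joint lid between -0.12 and 0.12 rad and value of joint plug below 0.004 m), for 0.05 s.
2. the lid is pressed home (value of joint plug above 0.0055 m), for 0.1 s.
At the end, for the whole second after the job is handed in: The lid is down at least 5.5 of its 7 mm with its notch on the pin (lid turn within 0.12 rad of 0), the canister stands upright (within 0.1 rad), at rest and within 25 mm of where it was, and each bystander is within 20 mm of where it was (value of joint plug above 0.0055 m and value of joint lid between -0.12 and 0.12 rad and angle between canister's own z axis and vertical below 0.1 rad and distance of canister from where it was at the start of the episode below 0.025 m and linear speed of canister below 0.02 m/s and distance of each of maple_cylinder, glass_egg, spinning_top, pop_disc from where it was at the start of the episode below 0.02 m); the robot touches nothing.
It fails at once if the tab is pinched: both its side faces pressed by the fingers at once (contact force between each of tab_left, tab_right and the fingers above 0.5 N).
It fails at once if the canister is lifted (underside more than 8 mm above its tier) (height (world z) of canister above 0.158 m).
It fails at once if the canister is shoved more than 25 mm or tipped more than 0.25 rad (distance of canister from where it was at the start of the episode above 0.025 m or angle between canister's own z axis and vertical above 0.25 rad).
It fails at once if a bystander is moved more than 20 mm or knocked over (distance of any of maple_cylinder, glass_egg, spinning_top, pop_disc from where it was at the start of the episode above 0.02 m or angle between any of maple_cylinder, glass_egg, spinning_top, pop_disc's own z axis and vertical above 0.5 rad).
It also fails if it takes over 48 s, if anything falls off the work surface, if the arm or the gripper's body presses on something with over 40 N, if the wrist force passes 120 N, or if a joint passes its speed limit or range.

## Robot

A 6-joint arm with a two-finger parallel gripper is mounted at the origin on the work surface. World frame = base frame: x ahead of the robot, y to its left, z up, the work surface at z = 0. Lengths are in m, angles in degrees, forces in N, time in s.
With the tool pointing down it reaches from about 0.4 to 0.825 m from the base axis. Payload 7 kg.
Tool frame: the origin (TCP) lies midway between the tips of the shut fingers; the grasp point (between the pads) lies 19 mm behind it; z points along the fingers, y is the line along which they close (so a half turn about z gives the same grasp; the last joint's range is limited). The gripper opens to 88 mm and grips with 3 to 60 N. Pads are 19 mm wide; open, the fingers measure 130 mm over their backs; the gripper's body (78 mm by 193 mm) begins 47 mm behind the grasp point.
Start: joints at [16.507, 20.546, 0.682, 0, -70.136, -16.507], TCP at [0.675, -0, 0.227] pointing down, gripper open.
Joint ranges: [-176.03, 176.03], [-82.01, 121.73], [-58.28, 71.71], [-173.87, 95.51], [-174.79, -0.11], [-173.66, 173.66]. Speed limits (degrees/s): [136.94, 136.94, 172.46, 180, 180, 180].

## Interface

Orientations are given as [roll, pitch, yaw] about the fixed x, y, z axes, in that order (R = Rz(yaw) Ry(pitch) Rx(roll)).
In Python, from plant import r, eyes, workorder gives the robot as it stands.
- The arm moves only by the tool step_arm, never from a script. Its argument "plan" is a list of rows, each a list of 5 numbers: the shift along the tool's x, y, z each as a share of 25 cm, from -1 to 1, then the turn about the tool's z as a share of 60 degrees, from -1 to 1, then the finger opening in mm, from 0 to 87.6. In form: [[x, y, z, turn, jaw], ...]. A call has 1 to 12 rows; each row is the pose to reach, as a shift and turn from the pose commanded when the call began, along the tool's axes at that moment; what a row does not reach only later rows make up. A row lasts 1/12 s, in which the tool goes at most 41.7 mm and 7.16 degrees, less where a joint would pass 70% of its speed; a pose out of reach is approached as far as the arm can. A call with a number of a shift or a turn outside -1 to 1 is refused whole. A call with a gripper value outside its range is refused whole. The fingers move at their own pace and stop on an object; "newtons" is the grip in N (left out, the last holds). Time passes only in rows, so rows that repeat a pose let the fingers close. It gives the time, the measured TCP pose, the force, the opening and the grip force at its end, in the units of the state.
- r.get_state(): the state, without advancing time (a new reading comes with each control period).
- eyes.capture(name): name is "scene" or "side" or "wrist"; returns the picture (384x512x3 uint8, red, green, blue); there is no depth.
- eyes.camera_model(name): a dict with "fov_y" (degrees; the focal length in pixels is half the picture's height over the tangent of half this angle, whatever the lens; pixels are square), "cx", "cy" (the principal point, pixels), "k1" (the pictures are not rectified: a ray, as slopes to the right and down, at radius r is drawn at 1 + k1 r^2 times it, then the intrinsics apply), "world_to_cam" (4x4, takes a point from world to camera coordinates); the wrist camera has in their place "hand_eye" (4x4, takes a point from camera to tool coordinates, whose origin is the TCP and whose axes are the flange's). Camera axes: x right, y up, looking along -z (the intrinsics and any distortion apply to the point x, -y, -z); pixel columns grow to the right and rows downward; lengths in m; the calibration is good to about 2 mm. A picture is of the moment at which its call begins: read the wrist's pose just before it. camera_model takes no time and is no camera call.
- workorder.close_job(): hands the job in; it is judged then, once.
The state is a dict: "time_s": time; "joints": joint angles; "qd": joint speeds; "joint_torque": joint torques, N m; "tcp_pos": TCP position; "eef_rot": TCP orientation; "contact_force": force on the tool from outside, world axes, zero at the start; "moment": the same for the moment, N m; "gripper_width": finger opening in m; "gripper_force": force on a finger pad.
Only numpy, scipy, OpenCV 4.12 (cv2) and the standard library are available. Lean on these libraries where they do the work, as an engineer would, in place of code of your own. Each camera call takes 0.05 s, during which the arm holds its last target. There are 200 camera calls.

## Working session

There is one attempt and no reset: what is moved stays moved. The work goes in short steps, Python scripts to look and compute and a tool call to move; the robot and the scene stay as the last step left them, time stands still between calls to the robot, and variables do not carry over. Pictures are saved under pics/ and viewed, at most 10 in all, crops included, and the job is handed in when it is done.

Besides the shell and the picture viewer there is one more tool, called after "Request:" by a JSON object that holds its "name" and its "arguments", one argument or row to a line. step_arm: Moves the arm, as the interface text tells. Its arguments: {"type":"object","properties":{"plan":{"type":"array"},"newtons":{"type":"number"}},"required":["plan"]}

```bash
mkdir -p pics; python3 - <<'E'
from plant import r, eyes, workorder
import cv2
s=r.get_state(); print(s['time_s'],s['tcp_pos'],s['eef_rot'],s['gripper_width'])
for n in ['scene','side','wrist']:
    im=eyes.capture(n); cv2.imwrite(f'pics/{n}0.png',im[:,:,::-1]); print(n,eyes.camera_model(n))
E
```

```text
0.0 [ 6.74516511e-01 -1.76370704e-06  2.25639529e-01] [ 1.79907750e+02 -6.47934815e-03 -9.00072719e+01] 0.08762844529629779
scene {'fov_y': 43.62637522797946, 'cx': 258.14712557113677, 'cy': 190.81238306099064, 'k1': -0.15608339492334886, 'world_to_cam': array([[ 0.63510014,  0.77235065,  0.01105842, -0.37390025],
       [-0.4827178 ,  0.38567862,  0.78627954,  0.13126261],
       [ 0.60301852, -0.50470434,  0.61777196, -1.66535259],
       [ 0.        ,  0.        ,  0.        ,  1.        ]])}
side {'fov_y': 56.3208511582477, 'cx': 255.59385021045776, 'cy': 190.24674458507604, 'k1': 0.02118780417379073, 'world_to_cam': array([[-0.9723784 , -0.23335437,  0.00509735,  0.53201841],
       [ 0.12617266, -0.50713283,  0.8525824 , -0.21344886],
       [-0.1963688 ,  0.82967586,  0.52256796, -0.77144353],
       [ 0.        ,  0.        ,  0.        ,  1.        ]])}
wrist {'fov_y': 63.38860423618241, 'cx': 255.55344327658628, 'cy': 187.85021517981437, 'k1': -0.08377985563985632, 'hand_eye': array([[ 6.81802263e-04,  9.65830975e-01,  2.59171879e-01,
         6.91504341e-02],
       [ 9.99999644e-01, -5.29591369e-04, -6.57117092e-04,
        -1.18897492e-04],
       [-4.97408851e-04,  2.59172235e-01, -9.65830992e-01,
        -1.59179064e-01],
       [ 0.00000000e+00,  0.00000000e+00,  0.00000000e+00,
         1.00000000e+00]])}
```

View pics/scene0.png

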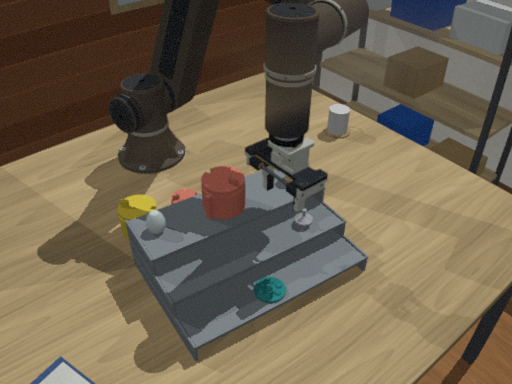

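View pics/wrist0.png

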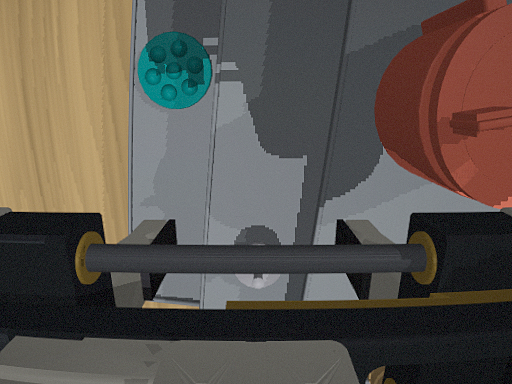

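```bash
cat > h.py <<'E'
import numpy as np, cv2
from scipy.spatial.transform import Rotation as R
from plant import r, eyes, workorder
def cam(n,s=None):
    m=eyes.camera_model(n); f=192/np.tan(np.radians(m['fov_y']/2))
    if n=='wrist':
        s=s or r.get_state(); T=np.eye(4); T[:3,:3]=R.from_euler('xyz',s['eef_rot'],degrees=True).as_matrix(); T[:3,3]=s['tcp_pos']
        c2w=T@m['hand_eye']
    else: c2w=np.linalg.inv(m['world_to_cam'])
    return m,f,c2w
def pix2w(c,u,v,z):
    m,f,T=c; d=np.array([(u-m['cx'])/f,(v-m['cy'])/f]); a=d.copy()
    for _ in range(20): a=d/(1+m['k1']*(a@a))
    w=T[:3,:3]@np.array([a[0],-a[1],-1]); return T[:3,3]+w*(z-T[2,3])/w[2]
def w2pix(c,p):
    m,f,T=c; q=np.linalg.inv(T)@np.append(p,1); a=np.array([q[0],-q[1]])/-q[2]
    a=a*(1+m['k1']*(a@a)); return a*f+[m['cx'],m['cy']]
def zoom(im,box,k,name):
    x0,y0,x1,y1=box; cv2.imwrite(name,cv2.resize(im[y0:y1,x0:x1,::-1],None,fx=k,fy=k,interpolation=cv2.INTER_CUBIC))
E
python3 - <<'E'
from h import *
print(pix2w(cam('scene'),223,180,.236),pix2w(cam('scene'),157,232,.15))
c=cam('wrist'); print(pix2w(c,480,120,.236),pix2w(c,375,100,.236), pix2w(c,135,100,.05))
E
```

```text
[ 0.54247287 -0.07497327  0.236     ] [ 0.51620153 -0.25438546  0.15      ]
[ 0.56375814 -0.06393015  0.236     ] [ 0.6185164  -0.07197656  0.236     ] [ 0.80164407 -0.07535128  0.05      ]
```

View pics/side0.png

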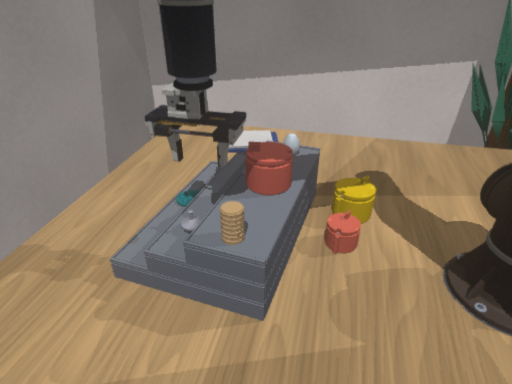

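Request:
{"name": "step_arm", "arguments": {
  "plan": [
    [0,0.48,-0.4,0,0],
    [0,0.48,-0.4,0,0],
    [0,0.48,-0.4,0,0],
    [0,0.48,-0.4,0,0],
    [0,0.48,-0.4,0,0],
    [0,0.48,-0.4,0,0],
    [0,0.48,-0.4,0,0],
    [0,0.48,-0.4,0,0]
  ]
}}

```text
time_s: 0.82
tcp_pos: [0.555, 0.0, 0.3253]
eef_rot: [179.9, -0.0, -90.0]
contact_force: [0.5, 0.4, -0.5]
gripper_width: 0.0399
gripper_force: 0.0
```

```bash
python3 - <<'E'
from h import *
s=r.get_state(); print(s['time_s'],s['tcp_pos'],s['eef_rot'],s['gripper_width'])
im=eyes.capture('wrist'); cv2.imwrite('pics/w1raw.png',im[:,:,::-1]); zoom(im,(112,0,512,300),2,'pics/w1.png'); print(w2pix(cam('wrist',s),[.553,-.073,.236]))
E
```

```text
0.8167 [5.54974115e-01 1.24629571e-05 3.25296642e-01] [ 1.79886937e+02 -2.13225418e-02 -9.00099215e+01] 0.039866315144649174
[257.85567777  99.85939594]
```

View pics/w1.png

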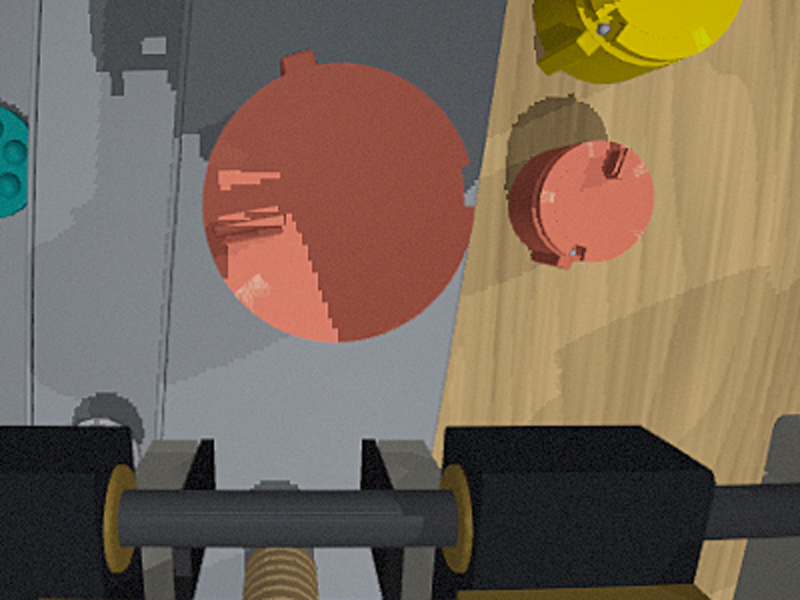

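```bash
python3 - <<'E'
from h import *
c=cam('wrist'); P=lambda x,y,z:pix2w(c,112+x/2,y/2,z)
E=np.array([P(x,y,.236)[:2] for x,y in [(203,202),(339,62),(339,342),(430,102),(245,98),(436,302)]])
A=np.c_[2*E,np.ones(len(E))]; q=np.linalg.lstsq(A,(E**2).sum(1),rcond=None)[0]; C=q[:2]
print('C',C,'rad',np.sqrt(q[2]+C@C))
ang=lambda p:np.degrees(np.arctan2(p[1]-C[1],p[0]-C[0]))
n=np.mean([P(469,163,.236),P(474,206,.236)],0); print('notch',ang(n),np.linalg.norm(n[:2]-C))
for x,y in [(282,66),(314,64),(299,62)]:
  for z in (.22,.236): p=P(x,y,z); print('rib',z,ang(p),np.linalg.norm(p[:2]-C))
for x,y in [(220,172),(280,178),(216,232),(283,216)]: 
  for z in (.236,.258):print('tab',x,y,z,P(x,y,z)[:2]-C)
for x,y in [(275,590)]: print('maple',P(x,y,.22))
s=cam('side'); print('maple',pix2w(s,232,205,.22),pix2w(s,232,237,.15))
E
```

```text
C [ 0.53482351 -0.06975121] rad 0.053289553558555657
notch -169.48368884841508 0.052431389327434866
rib 0.22 -68.38840794068162 0.05967460992764527
rib 0.236 -67.19072571320811 0.056498911521185864
rib 0.22 -80.59792870028423 0.05703236024446042
rib 0.236 -79.27193675827367 0.053759317326211045
rib 0.22 -75.01580824056302 0.05900441691046151
rib 0.236 -73.75934197989713 0.05573121629034727
tab 220 172 0.236 [ 0.04572113 -0.01374738]
tab 220 172 0.258 [ 0.04350577 -0.01247051]
tab 280 178 0.236 [ 0.02271593 -0.01145402]
tab 280 178 0.258 [ 0.02253899 -0.01038035]
tab 216 232 0.236 [0.0477946  0.00892112]
tab 216 232 0.258 [0.04539552 0.00818941]
tab 283 216 0.236 [0.02157809 0.00285339]
tab 283 216 0.258 [0.02150197 0.00265932]
maple [0.56061932 0.1103807  0.22      ]
maple [0.55847871 0.1405876  0.22      ] [0.5590917  0.14561139 0.15      ]
```

```bash
python3 - <<'E'
from h import *
im=cv2.imread('pics/w1raw.png')[:,:,::-1]; zoom(im,(207,20,355,176),5 if 0 else 3.8,'pics/w1b.png')
E
```

```text
(no output)
```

View pics/w1b.png

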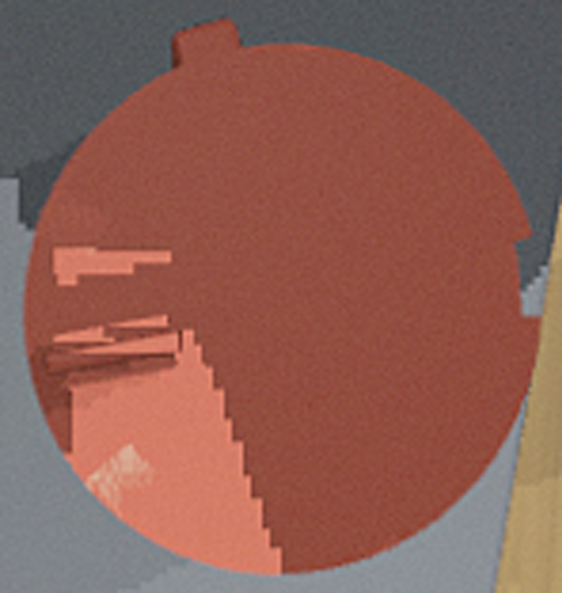

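The lid centre is near (0.535, -0.070). The notch is at about -169.5° and the rib at about -75°, so the tab (at 10.5°) has to travel about +95° counter-clockwise. I'll go in behind the tab with the fingers shut.

Request:
{"name": "step_arm", "arguments": {
  "plan": [
    [0.12,-0.07,0,-0.1,0],
    [0.24,-0.07,0,-0.175,0],
    [0.344,-0.07,0,-0.175,0],
    [0.344,-0.07,0,-0.175,0],
    [0.344,-0.07,0.1,-0.175,0],
    [0.344,-0.07,0.2,-0.175,0],
    [0.344,-0.07,0.27,-0.175,0],
    [0.344,-0.07,0.327,-0.175,0],
    [0.344,-0.07,0.327,-0.175,0],
    [0.344,-0.07,0.327,-0.175,0]
  ]
}}

```text
time_s: 1.7
tcp_pos: [0.5723, -0.0862, 0.2434]
eef_rot: [179.8, -0.0, -79.5]
contact_force: [-0.3, -0.4, 1.0]
gripper_width: 0.0005
gripper_force: 0.0
```

```bash
python3 - <<'E'
from h import *
s=r.get_state(); print(s['time_s'],s['tcp_pos'],s['eef_rot'],s['contact_force'],s['gripper_width'],s['joints'])
a=eyes.capture('scene'); b=eyes.capture('side')
h=lambda im,x,y:cv2.resize(im[y:y+100,x:x+100],(400,400),interpolation=cv2.INTER_CUBIC)
cv2.imwrite('pics/c2.png',np.hstack([h(a,175,120),h(b,220,100)])[:,:,::-1])
# plan arc
C=np.array([.535,-.070]); p0=s['tcp_pos'].copy(); p0=np.array(p0); M=R.from_euler('xyz',s['eef_rot'],degrees=True).as_matrix()
for g in [14.5]:
  for th in range(10,110,5):
    t=np.radians(th); p=C+.034*np.array([np.cos(t),np.sin(t)])-g/1000*np.array([-np.sin(t),np.cos(t)])
    d=M.T@(np.r_[p,p0[2]]-p0)/.25; print(th,d.round(3),round(-(th-10.5)/60,3))
E
```

```text
1.7 [ 0.57231122 -0.0861998   0.24342028] [ 1.79805327e+02 -1.24803512e-02 -7.95120277e+01] [-0.33596797 -0.37497484  0.99448091] 0.0005349528510844055 [ 1.07960169e+01  1.10357802e+01 -1.01914106e+01  1.22495663e-02
 -6.89675470e+01 -3.12481619e-01]
10 [-0.032 -0.001 -0.   ] 0.008
15 [-0.044 -0.005 -0.   ] -0.075
20 [-0.056 -0.009 -0.   ] -0.158
25 [-0.069 -0.011 -0.   ] -0.242
30 [-0.082 -0.013 -0.   ] -0.325
35 [-0.095 -0.013 -0.   ] -0.408
40 [-0.107 -0.012 -0.   ] -0.492
45 [-0.12 -0.01 -0.  ] -0.575
50 [-0.133 -0.007 -0.   ] -0.658
55 [-0.145 -0.003 -0.   ] -0.742
60 [-0.157  0.003 -0.   ] -0.825
65 [-0.168  0.009 -0.   ] -0.908
70 [-0.179  0.016  0.   ] -0.992
75 [-0.189  0.024  0.   ] -1.075
80 [-0.198  0.033  0.   ] -1.158
85 [-0.206  0.043  0.   ] -1.242
90 [-0.214  0.053  0.   ] -1.325
95 [-0.221  0.064  0.   ] -1.408
100 [-0.226  0.076  0.   ] -1.492
105 [-0.231  0.088  0.   ] -1.575
```

View pics/c2.png

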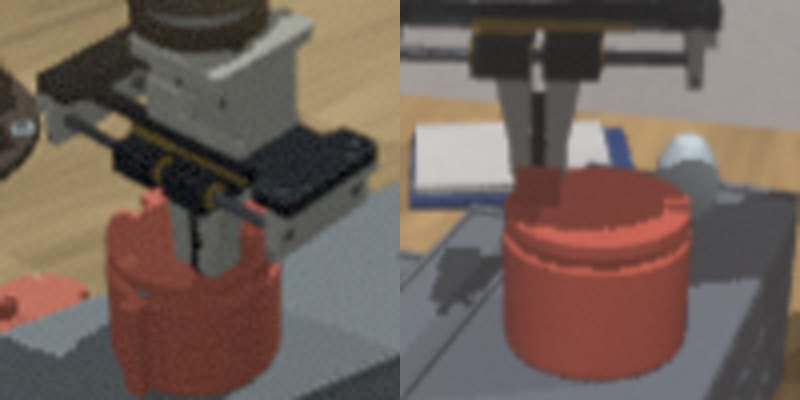

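Both views show the tab with the shut fingers on its clockwise side, clear of the lid face. Now I'll push round the arc.

Request:
{"name": "step_arm", "arguments": {
  "plan": [
    [-0.02,-0.001,0,0,0],
    [-0.032,-0.001,0,0,0],
    [-0.044,-0.005,0,-0.075,0],
    [-0.056,-0.009,0,-0.158,0],
    [-0.069,-0.011,0,-0.242,0],
    [-0.082,-0.013,0,-0.325,0],
    [-0.095,-0.013,0,-0.408,0],
    [-0.107,-0.012,0,-0.492,0],
    [-0.12,-0.01,0,-0.575,0],
    [-0.133,-0.007,0,-0.658,0],
    [-0.145,-0.003,0,-0.742,0],
    [-0.157,0.003,0,-0.825,0]
  ]
}}

```text
time_s: 2.8
tcp_pos: [0.5651, -0.0472, 0.2458]
eef_rot: [-179.9, -0.1, -29.7]
contact_force: [1.5, -1.7, -0.9]
gripper_width: 0.0007
gripper_force: 1.0
```

```bash
python3 - <<'E'
from h import *
s=r.get_state(); print(s['time_s'],s['tcp_pos'],s['eef_rot'],s['contact_force'])
a=eyes.capture('scene'); b=eyes.capture('wrist')
h=lambda im,x,y,w:cv2.resize(im[y:y+w,x:x+w],(400,400),interpolation=cv2.INTER_CUBIC)
cv2.imwrite('pics/c3.png',np.hstack([h(a,175,120,100),h(b,90,0,300)])[:,:,::-1])
C=np.array([.535,-.070]); p0=np.array(s['tcp_pos']); M=R.from_euler('xyz',s['eef_rot'],degrees=True).as_matrix()
for th in range(60,110,5):
    t=np.radians(th); p=C+.034*np.array([np.cos(t),np.sin(t)])-.0145*np.array([-np.sin(t),np.cos(t)])
    d=M.T@(np.r_[p,p0[2]]-p0)/.25; print(th,d.round(3),round(-(th-60)/60,3))
E
```

```text
2.8 [ 0.56513006 -0.04723123  0.24580049] [-1.79947264e+02 -1.05343533e-01 -2.97292462e+01] [ 1.50985942 -1.72754298 -0.85146012]
60 [-0.001  0.003 -0.   ] 0.0
65 [-0.013 -0.001 -0.   ] -0.083
70 [-0.025 -0.005 -0.   ] -0.167
75 [-0.038 -0.007 -0.   ] -0.25
80 [-0.051 -0.009 -0.   ] -0.333
85 [-0.064 -0.009 -0.   ] -0.417
90 [-0.077 -0.008 -0.   ] -0.5
95 [-0.089 -0.006 -0.   ] -0.583
100 [-0.102 -0.003 -0.   ] -0.667
105 [-0.114  0.001 -0.   ] -0.75
```

View pics/c3.png

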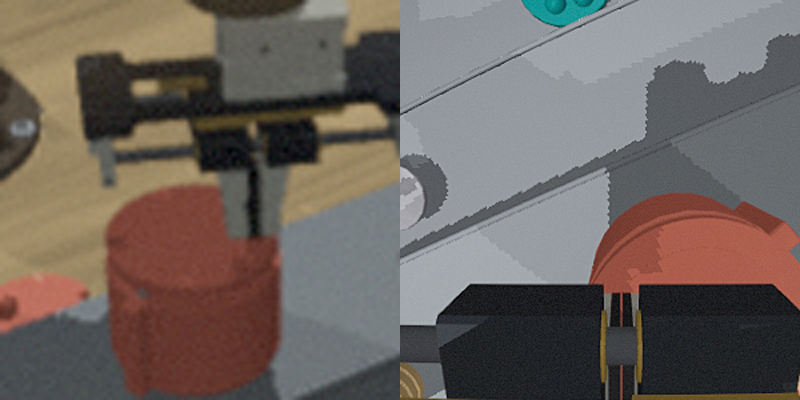

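The lid is turning with the tab and the canister hasn't moved. I'll continue to just short of the target.

Request:
{"name": "step_arm", "arguments": {
  "plan": [
    [-0.013,0,0,-0.083,0],
    [-0.025,-0.004,0,-0.167,0],
    [-0.038,-0.007,0,-0.25,0],
    [-0.051,-0.009,0,-0.333,0],
    [-0.064,-0.009,0,-0.417,0],
    [-0.077,-0.008,0,-0.5,0],
    [-0.089,-0.006,0,-0.583,0],
    [-0.102,-0.003,0,-0.667,0],
    [-0.107,-0.001,0,-0.7,0],
    [-0.107,-0.001,0,-0.7,0]
  ]
}}

```text
time_s: 3.73
tcp_pos: [0.5419, -0.0337, 0.2456]
eef_rot: [-180.0, -0.1, 11.9]
contact_force: [1.3, 0.0, -0.1]
gripper_width: 0.0007
gripper_force: 0.6
```

```bash
python3 - <<'E'
from h import *
s=r.get_state(); print(s['time_s'],s['tcp_pos'],s['eef_rot'],s['contact_force'])
a=eyes.capture('scene'); b=eyes.capture('wrist')
h=lambda im,x,y,w:cv2.resize(im[y:y+w,x:x+w],(400,400),interpolation=cv2.INTER_CUBIC)
cv2.imwrite('pics/c4.png',np.hstack([h(a,185,150,80),h(b,100,0,300)])[:,:,::-1])
# predicted scene crop pixels for pin/rib & notch angles
c=cam('scene')
for an in (-70,-74.5,-79): 
  t=np.radians(an); q=w2pix(c,[.535+.053*np.cos(t),-.07+.053*np.sin(t),.236]); print(an,((q-[185,150])*5).round())
E
```

```text
3.7333 [ 0.54189149 -0.03368266  0.24557032] [-1.79996830e+02 -1.01290937e-01  1.19416972e+01] [ 1.3139375   0.01140652 -0.12611973]
-70 [126. 196.]
-74.5 [119. 193.]
-79 [113. 190.]
```

View pics/c4.png

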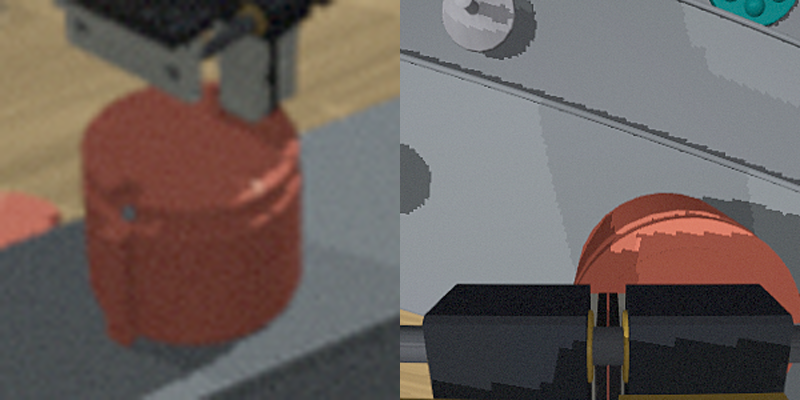

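The steel pin is now visible in the notch (left pane, near (128, 212)). I'll back off and check from above.

Request:
{"name": "step_arm", "arguments": {
  "plan": [
    [0.04,0,0,0,0],
    [0.04,0,-0.1,0,0],
    [0.04,0,-0.22,0,0],
    [0.0,0.06,-0.32,0,0],
    [-0.12,0.13,-0.32,0,0],
    [-0.24,0.13,-0.32,0,0],
    [-0.34,0.13,-0.32,0,0],
    [-0.34,0.13,-0.32,0,0],
    [-0.34,0.13,-0.32,0,0]
  ]
}}

```text
time_s: 4.58
tcp_pos: [0.4648, -0.0837, 0.3256]
eef_rot: [-180.0, -0.1, 11.9]
contact_force: [0.1, 1.0, 0.3]
gripper_width: 0.0008
gripper_force: 0.0
```

```bash
python3 - <<'E'
from h import *
s=r.get_state(); print(s['time_s'],s['tcp_pos'],s['eef_rot'],s['contact_force'])
b=eyes.capture('wrist'); cv2.imwrite('pics/w5raw.png',b[:,:,::-1]); q=w2pix(cam('wrist',s),[.535,-.07,.236]); print(q)
x0,y0=int(q[0])-90,max(0,int(q[1])-90); print(x0,y0); zoom(b,(x0,y0,x0+180,y0+180),3.3,'pics/w5.png')
E
```

```text
4.5833 [ 0.46480664 -0.08370604  0.32557354] [-1.79994229e+02 -7.85343977e-02  1.18866357e+01] [0.14061385 1.00222973 0.29215201]
[257.48011839 102.67790017]
167 12
```

View pics/w5.png

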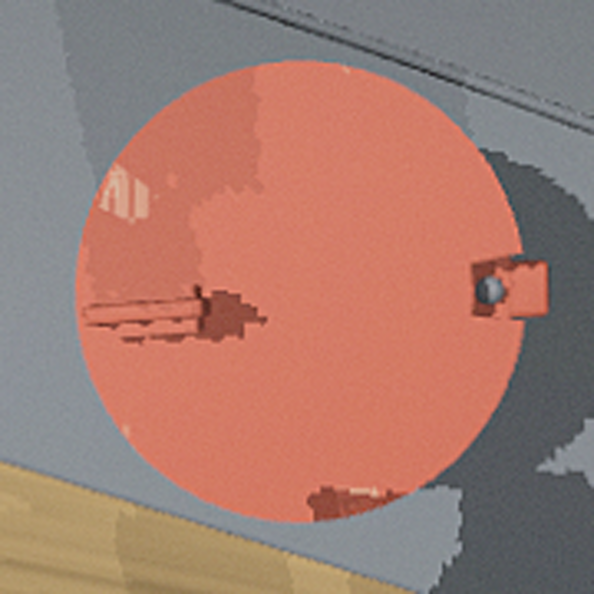

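The pin head at (490, 291) sits inside the notch, whose edges are at y≈259 and 317. Now I'll quantify the error.

```bash
python3 - <<'E'
from h import *
c=cam('wrist'); P=lambda x,y,z:pix2w(c,167+x/3.3,12+y/3.3,z)[:2]
E=np.array([P(x,y,.236) for x,y in [(76,290),(300,60),(300,522),(448,122),(140,130),(125,436),(455,455)]])
q=np.linalg.lstsq(np.c_[2*E,np.ones(len(E))],(E**2).sum(1),rcond=None)[0]; C=q[:2]; print(C,np.sqrt(q[2]+C@C))
a=lambda p:np.degrees(np.arctan2(*(p-C)[::-1]))
print('notch',a((P(520,255,.236)+P(522,318,.236))/2),a((P(473,262,.236)+P(473,315,.236))/2))
p=P(490,291,.2255); print('pin',a(p),np.linalg.norm(p-C))
p=(P(549,263,.22)+P(549,317,.22))/2; print('rib',a(p),np.linalg.norm(p-C))
t=np.radians(-75); s=r.get_state(); M=R.from_euler('xyz',s['eef_rot'],degrees=True).as_matrix()
print(M.T@(np.r_[C+.014*np.array([np.cos(t),np.sin(t)]),.24]-s['tcp_pos'])/.25)
E
```

```text
[ 0.53531777 -0.06988859] 0.05281736611799357
notch -74.2028666140761 -73.91534647555555
pin -74.86689128699325 0.04698246858247569
rib -75.25729286857478 0.06291828197197735
[0.28719415 0.06050849 0.3412305 ]
```

The lid is only about 0.9° off, within the notch's tolerance. I'll press down between the axis and the notch.

Request:
{"name": "step_arm", "arguments": {
  "plan": [
    [0.15,0.06,0,0,0],
    [0.287,0.06,0,0,0],
    [0.287,0.06,0.1,0,0],
    [0.287,0.06,0.2,0,0],
    [0.287,0.06,0.29,0,0],
    [0.287,0.06,0.33,0,0],
    [0.287,0.06,0.35,0,0],
    [0.287,0.06,0.36,0,0],
    [0.287,0.06,0.366,0,0],
    [0.287,0.06,0.372,0,0],
    [0.287,0.06,0.378,0,0],
    [0.287,0.06,0.378,0,0]
  ]
}}

```text
time_s: 5.63
tcp_pos: [0.5392, -0.0832, 0.2312]
eef_rot: [180.0, -0.1, 12.0]
contact_force: [0.2, -0.6, 0.8]
gripper_width: 0.0003
gripper_force: 0.6
```

Request:
{"name": "step_arm", "arguments": {
  "plan": [
    [0,0,0.004,0,0],
    [0,0,0.008,0,0],
    [0,0,0.012,0,0],
    [0,0,0.012,0,0],
    [0,0,0.016,0,0],
    [0,0,0.016,0,0]
  ]
}}

```text
time_s: 6.13
tcp_pos: [0.5393, -0.0833, 0.2285]
eef_rot: [179.9, -0.2, 12.0]
contact_force: [-2.7, 1.5, 14.3]
gripper_width: 0.0002
gripper_force: 6.7
```

It stops at z 0.2285 with 14 N, which matches the lid's home height of 0.229. Now I'll retreat and verify.

Request:
{"name": "step_arm", "arguments": {
  "plan": [
    [0,0,0.016,0,0],
    [0,0,-0.05,0,0],
    [0,0,-0.2,0,0],
    [0,0,-0.38,0,0],
    [-0.15,-0.06,-0.38,0,0],
    [-0.287,-0.06,-0.38,0,0],
    [-0.287,-0.06,-0.38,0,0],
    [-0.287,-0.06,-0.38,0,0]
  ]
}}

```text
time_s: 6.8
tcp_pos: [0.4638, -0.0835, 0.3222]
eef_rot: [-180.0, -0.1, 12.0]
contact_force: [0.2, 0.3, 0.6]
gripper_width: 0.0004
gripper_force: 0.0
```

```bash
python3 - <<'E'
from h import *
s=r.get_state(); print(s['time_s'],s['tcp_pos'],s['contact_force'])
a=eyes.capture('side'); b=eyes.capture('wrist')
h=lambda im,x,y,w:cv2.resize(im[y:y+w,x:x+w],(400,400),interpolation=cv2.INTER_CUBIC)
cv2.imwrite('pics/c6.png',np.hstack([h(a,190,110,150),h(b,167,12,180)])[:,:,::-1])
E
```

```text
6.8 [ 0.46383585 -0.08349993  0.32221411] [0.2227641  0.26327722 0.64832927]
```

View pics/c6.png

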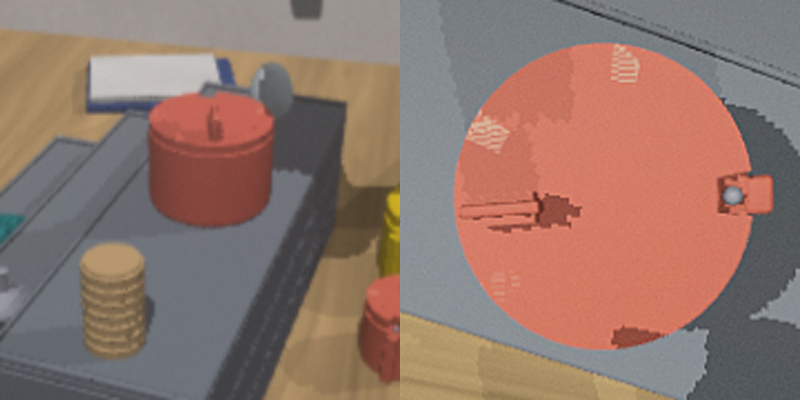

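The lid is seated with the pin in the notch, the canister hasn't moved, and the bystanders in view are untouched.

```bash
python3 -c "
from plant import workorder; print(workorder.close_job())"
```

```text
the job is handed in; nothing more can be done
None
```

I turned the coral canister's lid until its notch was over the pin, pressed it fully home, and handed the job in at about 7 s of the 48 s allowed; no verdict came back.

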